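# Gauge the injector sleeves and sort them

## Task

Take the orange-handled plug gauge from its blue stand and try it in the sleeve on the blue seat first, then in the one on the yellow seat: ease it down until its collar sits on the sleeve or it firmly stops inside the bore, and never force it. Stand each of these two sleeves upright in the green tray if the gauge went all the way in, or in the red tray if it did not, and put the gauge back fully home in its stand. Leave the sleeve on the grey pad and everything else on the bench where they are.

Things in the scene. Friction and masses are not known exactly. Their poses are not given: they have to be found in the camera images.
- sleeve_a_mid (a point): Steel injector sleeve, a plain upright tube 40 mm in outer diameter and 42 mm tall, about 140 g, with a through bore whose mouth is 17.5 mm wide. The three sleeves look alike; which is sound is not marked, and any of them may stand in either seat or on the grey pad. This point is at its centre, half-way up (21 mm above its underside); z is its axis.
- sleeve_b_mid (a point): Steel injector sleeve, a plain upright tube 40 mm in outer diameter and 42 mm tall, about 140 g, with a through bore whose mouth is 17.5 mm wide. The three sleeves look alike; which is sound is not marked, and any of them may stand in either seat or on the grey pad. This point is at its centre, half-way up (21 mm above its underside); z is its axis.
- sleeve_c_mid (a point): Steel injector sleeve, a plain upright tube 40 mm in outer diameter and 42 mm tall, about 140 g, with a through bore whose mouth is 17.5 mm wide. The three sleeves look alike; which is sound is not marked, and any of them may stand in either seat or on the grey pad. This point is at its centre, half-way up (21 mm above its underside); z is its axis.
- gauge_grip (a point): Plug gauge, 92 mm long, 150 g, standing pin down in its stand: steel pin 16 mm wide and 30 mm long, then a brass collar 28 mm wide and 4 mm thick, then a round orange handle 22 mm wide and 58 mm long. This point is on its axis 64 mm above the pin's tip, mid-handle (30 mm above the handle's lower end; collar underside 34 mm below this point); z points up the handle.
- gauge_tip (a point): Centre of the end of the gauge's pin (2 mm chamfer); z as above. In a sound bore the pin goes in 30 mm, until the collar sits on the sleeve; in a tight one the bore narrows unseen and the pin stops 10 mm below the mouth. Stopping at the very mouth (0 to 3 mm) only means it is off centre. More than 20 N between gauge and sleeve scores the bore.
- fixture: Green gauging fixture fixed to the bench, 100 x 200 x 18 mm plate, origin at the centre of its underside, y along its length, turned by up to 20 degrees. It carries a blue and a yellow round seat 110 mm apart.
- blue_spot (a point): Centre of the floor of the blue seat with the seat up (36 mm above the bench). The seat is a cup 54 mm wide with a 5 mm high rim, 44 mm inside, so a sleeve has up to 2 mm of play in it; sleeve top 78 mm above the bench.
- yellow_spot (a point): The same for the yellow seat.
- blue_seat (a joint): How far the blue seat is pressed down, m: 0 up, 0.012 bottomed. A spring (0.8 N per mm, preload) carries the seat: it starts to give at about 2.5 N of push on the sleeve and bottoms at about 12 N; beyond that the force rises steeply.
- yellow_seat (a joint): The same for the yellow seat.
- pad_spot (a point): Centre of the top floor of the grey waiting pad (round, 54 mm wide, with the same 5 mm rim, no spring), 36 mm above the bench. The sleeve on it at the start belongs to another job and stays there.
- stand_hole (a point): Centre of the mouth of the gauge stand's hole: blue block 56 x 56 x 38 mm, fixed, hole 18 mm wide and 32 mm deep, the mouth 38 mm above the bench. With the gauge home its collar rests on the block and its grip point is 34 mm above this point.
- pass_tray: Green open tray for sound sleeves, fixed, 130 mm (x) x 170 mm (y) x 22 mm high, walls 4 mm, floor 4 mm thick; origin at the centre of its underside. Two sleeves fit side by side along y.
- reject_tray: Red open tray for tight sleeves, otherwise like the green one.
- nut: Brass ring nut, 32 mm wide, 14 mm tall; bystander. Origin under its centre.
- can: Closed can, 60 mm wide, 90 mm tall; bystander. Origin under its centre.
- jar: Closed jar, 66 mm wide, 80 mm tall; bystander. Origin under its centre.
- carton: Yellow carton, 70 x 90 x 45 mm; bystander. Origin under its centre.
- screwdriver: Screwdriver with a red handle, lying across the bench; bystander.
- wrench: Steel wrench, lying across the bench; bystander.
Things that resemble listed ones, but are neither listed nor needed, are in the scene too. What is shaped like the part that bears pad_spot but pink or purple is not meant. What is shaped like the part that bears sleeve_c_mid but purple is not meant.

How it is judged:
On the way, in this order (a step that is already met when the one before it is completed fails the run):
1. the gauge is tried in the sleeve standing on the blue seat: in a sound bore its collar comes to within 6 mm of the sleeve, in a tight one it is pressed with over 1.5 N against the narrowing inside (((horizontal distance between sleeve_a_mid and blue_spot below 0.01 m and horizontal distance between gauge_tip and sleeve_a_mid below 0.004 m and angle between gauge_tip's own z axis and vertical below 0.15 rad and z of gauge_tip in the frame of sleeve_a_mid between -0.021 and -0.003 m) or (horizontal distance between sleeve_b_mid and blue_spot below 0.01 m and horizontal distance between gauge_tip and sleeve_b_mid below 0.004 m and angle between gauge_tip's own z axis and vertical below 0.15 rad and z of gauge_tip in the frame of sleeve_b_mid between -0.021 and 0.013 m and contact force between gauge and sleeve_b above 1.5 N) or (horizontal distance between sleeve_c_mid and blue_spot below 0.01 m and horizontal distance between gauge_tip and sleeve_c_mid below 0.004 m and angle between gauge_tip's own z axis and vertical below 0.15 rad and z of gauge_tip in the frame of sleeve_c_mid between -0.021 and 0.013 m and contact force between gauge and sleeve_c above 1.5 N))), for 0.1 s.
2. the gauge is tried in the sleeve standing on the yellow seat: in a sound bore its collar comes to within 6 mm of the sleeve, in a tight one it is pressed with over 1.5 N against the narrowing inside (((horizontal distance between sleeve_a_mid and yellow_spot below 0.01 m and horizontal distance between gauge_tip and sleeve_a_mid below 0.004 m and angle between gauge_tip's own z axis and vertical below 0.15 rad and z of gauge_tip in the frame of sleeve_a_mid between -0.021 and -0.003 m) or (horizontal distance between sleeve_b_mid and yellow_spot below 0.01 m and horizontal distance between gauge_tip and sleeve_b_mid below 0.004 m and angle between gauge_tip's own z axis and vertical below 0.15 rad and z of gauge_tip in the frame of sleeve_b_mid between -0.021 and 0.013 m and contact force between gauge and sleeve_b above 1.5 N) or (horizontal distance between sleeve_c_mid and yellow_spot below 0.01 m and horizontal distance between gauge_tip and sleeve_c_mid below 0.004 m and angle between gauge_tip's own z axis and vertical below 0.15 rad and z of gauge_tip in the frame of sleeve_c_mid between -0.021 and 0.013 m and contact force between gauge and sleeve_c above 1.5 N))), for 0.1 s.
At the end, for the whole second after the job is handed in: The gauge stands home in its stand (within 6 mm, pin at least 26 mm in, upright); each of the two sleeves tried stands upright at rest on the floor of the green tray if the gauge went all the way in, of the red tray if it stopped inside; the third sleeve is still on the grey pad (moved under 12 mm) (horizontal distance between gauge_tip and stand_hole below 0.006 m and z of gauge_tip in the frame of stand_hole below -0.026 m and angle between gauge_tip's own z axis and vertical below 0.12 rad and linear speed of each of gauge, sleeve_a, sleeve_b, sleeve_c below 0.03 m/s and angle between each of sleeve_a_mid, sleeve_b_mid, sleeve_c_mid's own z axis and vertical below 0.15 rad and ((x of sleeve_a_mid in the frame of pass_tray between -0.05 and 0.05 m and y of sleeve_a_mid in the frame of pass_tray between -0.07 and 0.07 m and z of sleeve_a_mid in the frame of pass_tray below 0.032 m) or (horizontal distance between sleeve_a_mid and pad_spot below 0.01 m and distance of sleeve_a_mid from where it was at the start of the episode below 0.012 m and z of sleeve_a_mid in the frame of pad_spot below 0.027 m)) and ((x of sleeve_b_mid in the frame of reject_tray between -0.05 and 0.05 m and y of sleeve_b_mid in the frame of reject_tray between -0.07 and 0.07 m and z of sleeve_b_mid in the frame of reject_tray below 0.032 m) or (horizontal distance between sleeve_b_mid and pad_spot below 0.01 m and distance of sleeve_b_mid from where it was at the start of the episode below 0.012 m and z of sleeve_b_mid in the frame of pad_spot below 0.027 m)) and ((x of sleeve_c_mid in the frame of reject_tray between -0.05 and 0.05 m and y of sleeve_c_mid in the frame of reject_tray between -0.07 and 0.07 m and z of sleeve_c_mid in the frame of reject_tray below 0.032 m) or (horizontal distance between sleeve_c_mid and pad_spot below 0.01 m and distance of sleeve_c_mid from where it was at the start of the episode below 0.012 m and z of sleeve_c_mid in the frame of pad_spot below 0.027 m))); the robot touches nothing.
It fails at once if the gauge is pressed against a sleeve with more than 20 N (contact force between gauge and sleeve_a above 20 N or contact force between gauge and sleeve_b above 20 N or contact force between gauge and sleeve_c above 20 N).
It fails at once if a bystander is moved by more than 30 mm (distance of any of nut, can, jar, carton, screwdriver, wrench from where it was at the start of the episode above 0.03 m).
It also fails if it takes over 72 s, if anything falls off the work surface, if the arm or the gripper's body presses on something with over 40 N, if the wrist force passes 120 N, or if a joint passes its speed limit or range.

## Robot

A 6-joint arm with a two-finger parallel gripper is mounted at the origin on the work surface. World frame = base frame: x ahead of the robot, y to its left, z up, the work surface at z = 0. Lengths are in m, angles in rad, forces in N, time in s.
With the tool pointing down it reaches from about 0.375 to 0.925 m from the base axis. Payload 5.7 kg.
Tool frame: the origin (TCP) lies midway between the tips of the shut fingers; the grasp point (between the pads) lies 19 mm behind it; z points along the fingers, y is the line along which they close (so a half turn about z gives the same grasp; the last joint's range is limited). The gripper opens to 88 mm and grips with 3 to 60 N. Pads are 20 mm wide; open, the fingers measure 115 mm over their backs; the gripper's body (75 mm by 178 mm) begins 61 mm behind the grasp point.
Start: joints at [-1.408, 0.359, 1.51, -0, 1.272, -0.115], TCP at [0.165, -0.577, 0.19] pointing down, gripper open.
Joint ranges: [-2.97, 2.97], [-1.01, 2.36], [0.21, 2.38], [-0.96, 4.11], [0.2, 2.71], [-2.98, 2.98]. Speed limits (rad/s): [2.39, 2.39, 3.14, 3.14, 3.14, 3.14].

## Interface

Orientations are given as a 3x3 rotation matrix whose columns are the frame's x, y, z axes.
In Python, from bench import arm, sensors, cams, sign_off, cut_out, landmark_of gives the robot as it stands. Calls block until the motion is done:
- arm.reach(position, orientation): joint-space move of the TCP to a pose.
- arm.line_to(position, orientation=None, velocity=0.15, force_limit=None): straight line of the TCP; orientation=None keeps the orientation; velocity is the mean speed in m/s. With force_limit (N) it stops when the force on the tool has changed by that much, and returns True; else False.
- arm.set_joints(angles): joint-space move.
- arm.grip(opening, grip_force=None): opening from 0.0 (shut) to 1.0 (fully open); grip_force is the grip in N (None keeps the last); returns when the fingers have stopped.
- arm.hold(seconds).
- arm.solve_ik(position, orientation): joint angles nearest the present ones, or None.
- sensors.read_state(): the state.
- cams.snapshot(name): name is "side" or "top" or "wrist"; returns (picture, depth): 480x640x3 uint8, red, green, blue; 480x640 float32, m along the optical axis (not along the pixel's ray), 0 where there is no reading.
- cams.calibration(name): a dict with "vfov" (degrees; the focal length in pixels is half the picture's height over the tangent of half this angle, whatever the lens; pixels are square), "cx", "cy" (the principal point, pixels), "rvec" (rotation vector, rad) and "tvec" (3), from world to camera coordinates, as OpenCV has them. Camera axes: x right, y down, z forward; pixel columns grow to the right and rows downward; lengths in m; the calibration is good to about 2 mm. A picture is of the moment at which its call begins: read the wrist's pose just before it. calibration takes no time and is no camera call; for the wrist camera it gives the pose at the moment of the call.
A pose or a line that the arm cannot do raises arm.Unreachable and nothing moves.
- sign_off(): hands the job in; it is judged then, once.
Trained networks look in the newest picture that a camera, given by its name, has taken for a name from the list of things; names that differ only in an ending like _2 or _b are one class to them, and where a whole thing is asked for, a point or a joint stands for the part that bears it (a point fixed in the world has none). Each returns a list of dicts, best first, with "confidence" (0 to 1); they miss things now and then, are a little off and sometimes report something else, mostly with a low value. They report only what shows in the picture. A call takes as long as a camera call. They do not tell look-alikes from the thing itself.
- cut_out(thing, camera): "region" (480x640 bool, what is visible of it).
- landmark_of(thing, camera): "centre" ([x, y, z] in m, in the coordinates of the camera as it stood for that picture, good to about 4 mm: a listed point, or the origin of a listed thing).
The state is a dict: "t": time; "q": joint angles; "joint_velocities": joint speeds; "tau": joint torques, N m; "position": TCP position; "tcp_rot": TCP orientation; "ft_force": force on the tool from outside, world axes, zero at the start; "ft_torque": the same for the moment, N m; "opening": opening from 0.0 (shut) to 1.0 (fully open); "grasp_force": force on a finger pad.
Only numpy, scipy, OpenCV 4.12 (cv2) and the standard library are available. Lean on these libraries where they do the work, as an engineer would, in place of code of your own. Each camera call takes 0.05 s, during which the arm holds its last target. There are 200 camera calls.

## Working session

There is one attempt and no reset: what is moved stays moved. The work goes in short steps, each a Python script; the robot and the scene stay as the last script left them, time stands still between calls to the robot, and variables do not carry over. Pictures are saved under pics/ and viewed, at most 10 in all, crops included, and the job is handed in when it is done.

```bash
ls; mkdir -p pics; cat > h.py <<'E'
import numpy as np, cv2
from bench import arm, sensors, cams, sign_off, cut_out, landmark_of
def snap(n):
    c=cams.calibration(n); p,d=cams.snapshot(n); return p,d,c
def save(p,f): cv2.imwrite('pics/'+f,cv2.cvtColor(p,cv2.COLOR_RGB2BGR))
def c2w(c,X):
    R=cv2.Rodrigues(np.array(c['rvec'],float))[0]; return (np.asarray(X,float)-np.array(c['tvec'],float).ravel())@R
def foc(c): return 240/np.tan(np.radians(c['vfov'])/2)
def cloud(c,d):
    v,u=np.mgrid[:480,:640]; f=foc(c)
    return c2w(c,np.dstack([(u-c['cx'])/f*d,(v-c['cy'])/f*d,d]))
def proj(c,P):
    R=cv2.Rodrigues(np.array(c['rvec'],float))[0]; X=R@np.asarray(P,float)+np.array(c['tvec'],float).ravel()
    return np.array([c['cx'],c['cy']])+foc(c)*X[:2]/X[2]
def down(yaw):
    # tool z down, tool y (closing line) at angle yaw in world
    y=np.array([np.cos(yaw),np.sin(yaw),0]); z=np.array([0,0,-1.]); return np.column_stack([np.cross(y,z),y,z])
E
python3 - <<'E'
from h import *
s=sensors.read_state(); print(s['t'],s['position'],s['tcp_rot'].round(3) if hasattr(s['tcp_rot'],'round') else s['tcp_rot'],s['ft_force'])
for n in ('top','side'):
    p,d,c=snap(n); save(p,n+'0.png'); print(n,c)
    for t in ('sleeve_a_mid','gauge_grip','fixture','blue_spot','yellow_spot','pad_spot','stand_hole','pass_tray','reject_tray','nut','can','jar','carton','screwdriver','wrench'):
        print(t,[(c2w(c,r['centre']).round(3).tolist(),round(r['confidence'],2),proj(c,c2w(c,r['centre'])).round().tolist()) for r in landmark_of(t,n)][:5])
print(sensors.read_state()['t'])
E
```

```text
pics
0.0 [ 0.1643967  -0.57626624  0.18952198] [[ 0.962  0.274 -0.   ]
 [ 0.274 -0.962  0.002]
 [ 0.    -0.002 -1.   ]] [-0.31702129  0.69040383 -0.39185877]
top {'vfov': 48.86880267873542, 'cx': 316.06347820606874, 'cy': 238.52380234334575, 'rvec': array([ 2.17989091, -2.18298001,  0.12494272]), 'tvec': array([-0.02810305,  0.54808255,  0.99650843])}
sleeve_a_mid [([0.645, 0.12, 0.056], 0.87, [238.0, 186.0]), ([0.463, -0.299, -0.001], 0.33, [452.0, 282.0])]
gauge_grip [([0.665, -0.091, 0.072], 0.63, [349.0, 174.0])]
fixture [([0.482, -0.053, 0.003], 0.64, [328.0, 273.0]), ([0.645, 0.122, 0.053], 0.41, [237.0, 187.0])]
blue_spot [([0.466, 0.004, 0.039], 0.57, [299.0, 281.0])]
yellow_spot [([0.489, -0.105, 0.037], 0.83, [356.0, 269.0]), ([0.508, 0.293, 0.001], 0.53, [152.0, 260.0]), ([0.752, -0.133, 0.001], 0.19, [367.0, 139.0])]
pad_spot [([0.531, 0.115, 0.033], 0.89, [241.0, 247.0]), ([0.631, 0.018, 0.03], 0.85, [292.0, 196.0]), ([0.651, 0.118, 0.033], 0.68, [240.0, 185.0])]
stand_hole [([0.664, -0.082, 0.038], 0.64, [344.0, 178.0])]
pass_tray [([0.46, -0.296, 0.0], 0.82, [451.0, 28
[... 1028 characters left out ...]
pad_spot [([0.635, 0.026, 0.034], 0.95, [264.0, 265.0]), ([0.648, 0.125, 0.034], 0.68, [242.0, 296.0]), ([0.533, 0.122, 0.04], 0.58, [308.0, 300.0])]
stand_hole [([0.662, -0.088, 0.04], 0.75, [265.0, 229.0])]
pass_tray [([0.462, -0.295, -0.0], 0.79, [369.0, 209.0])]
reject_tray [([0.508, 0.294, 0.0], 0.8, [303.0, 398.0])]
nut [([0.678, 0.229, 0.003], 0.5, [206.0, 349.0])]
can [([0.639, 0.345, -0.005], 0.66, [204.0, 414.0])]
jar [([0.67, -0.272, -0.001], 0.66, [282.0, 205.0])]
carton [([0.677, -0.383, 0.003], 0.92, [289.0, 183.0])]
screwdriver [([0.75, 0.1, 0.001], 0.55, [193.0, 295.0])]
wrench [([0.467, 0.006, 0.036], 0.71, [354.0, 268.0]), ([0.747, -0.128, 0.001], 0.57, [232.0, 231.0])]
1.6
```

View pics/top0.png

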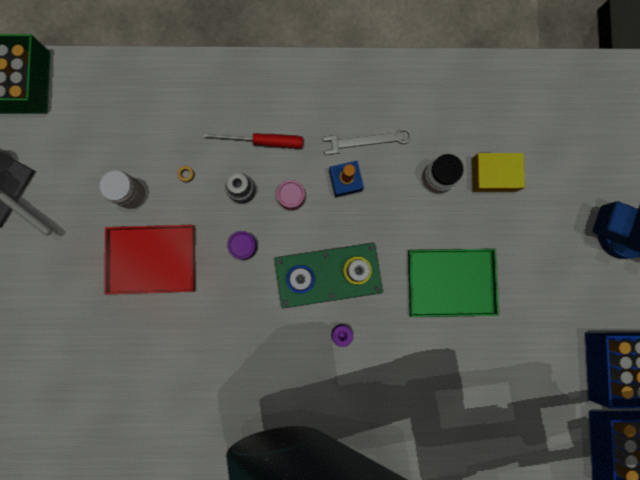

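```bash
python3 - <<'E'
import cv2
p=cv2.imread('pics/top0.png'); cv2.imwrite('pics/crop0.png',cv2.resize(p[120:310,200:400],None,fx=3,fy=3,interpolation=2)[:600])
E
```

```text
(no output)
```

View pics/crop0.png

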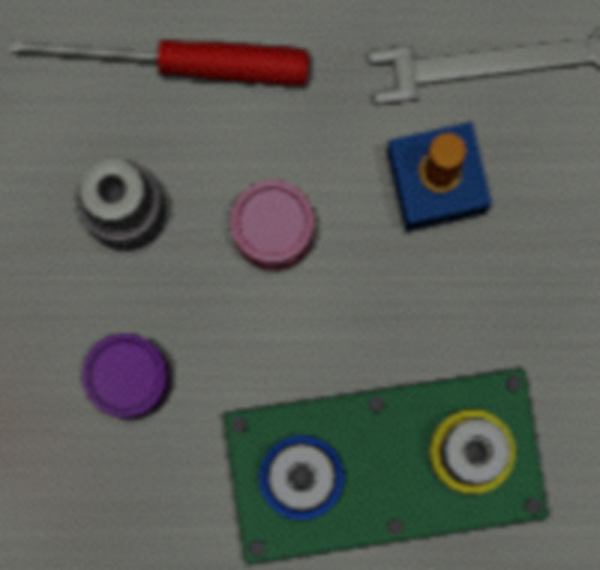

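The bench shows these:
- Sleeves: blue seat (300,279), yellow seat (357,270), grey pad (240,187).
- The purple piece at (342,335) is a decoy sleeve. The pink (291,194) and purple (242,245) discs are decoy pads.
- The gauge is the orange handle at (347,172), standing in the blue block.
- Trays: red (150,259), green (452,282).

The enlarged crop confirms the gauge and both seated sleeves. Next I'll take a close look with the wrist camera.

```bash
python3 - <<'E'
from h import *
for yaw in (-80,10,-170,100):
  for P in ((.665,-.087,.053),(.467,.005,.044),(.487,-.106,.044),(.46,-.296,.013),(.51,.296,.013)):
    q=arm.solve_ik(np.array(P),down(np.radians(yaw))); print(yaw,P,None if q is None else np.round(q,2))
arm.reach(np.array([.645,-.087,.25]),down(np.radians(-80)))
s=sensors.read_state(); print(s['t'],s['position'])
p,d,c=snap('wrist'); save(p,'w1.png'); np.savez('w1.npz',p=p,d=d,P=s['position'],**c)
print(c2w(c,[0,0,0]),c2w(c,[0,0,1])-c2w(c,[0,0,0]),foc(c))
for t in ('gauge_grip','stand_hole'): print(t,[(c2w(c,r['centre']).round(4),r['confidence']) for r in landmark_of(t,'wrist')])
E
```

```text
-80 (0.665, -0.087, 0.053) [-0.23  0.59  1.48 -0.    1.07  1.16]
-80 (0.467, 0.005, 0.044) [-0.14  0.37  1.95 -0.    0.82  1.26]
-80 (0.487, -0.106, 0.044) [-0.35  0.41  1.88 -0.    0.85  1.04]
-80 (0.46, -0.296, 0.013) [-0.7   0.51  1.8  -0.    0.84  0.7 ]
-80 (0.51, 0.296, 0.013) [ 0.41  0.55  1.7  -0.    0.89  1.81]
10 (0.665, -0.087, 0.053) [-0.23  0.59  1.48 -0.    1.07 -0.41]
10 (0.467, 0.005, 0.044) [-0.14  0.37  1.95 -0.    0.82 -0.31]
10 (0.487, -0.106, 0.044) [-0.35  0.41  1.88 -0.    0.85 -0.53]
10 (0.46, -0.296, 0.013) [-0.7   0.51  1.8  -0.    0.84 -0.87]
10 (0.51, 0.296, 0.013) [ 0.41  0.55  1.7  -0.    0.89  0.23]
-170 (0.665, -0.087, 0.053) [-0.23  0.59  1.48 -0.    1.07  2.73]
-170 (0.467, 0.005, 0.044) [-0.14  0.37  1.95 -0.    0.82  2.83]
-170 (0.487, -0.106, 0.044) [-0.35  0.41  1.88 -0.    0.85  2.61]
-170 (0.46, -0.296, 0.013) [-0.7   0.51  1.8  -0.    0.84  2.27]
-170 (0.51, 0.296, 0.013) [ 0.41  0.55  1.7  -0.    0.89 -2.91]
100 (0.665, -0.087, 0.053) [-0.23  0.59  1.48 -0.    1.07 -1.98]
100 (0.467, 0.005, 0.044) [-0.14  0.37  1.95 -0.    0.82 -1.88]
100 (0.487, -0.106, 0.044) [-0.35  0.41  1.88 -0.    0.85 -2.1 ]
100 (0.46, -0.296, 0.013) [-0.7   0.51  1.8  -0.    0.84 -2.44]
100 (0.51, 0.296, 0.013) [ 0.41  0.55  1.7  -0.    0.89 -1.34]
4.05 [ 0.64477032 -0.08801163  0.24991668]
[ 0.71983363 -0.07639115  0.44294614] [-0.26889327 -0.04831079 -0.96195763] 423.89333152561636
gauge_grip [(array([ 0.6672, -0.0863,  0.0688]), 0.91), (array([0.7491, 0.0955, 0.0016]), 0.73)]
stand_hole [(array([ 0.669 , -0.0854,  0.0383]), 0.6)]
```

View pics/w1.png

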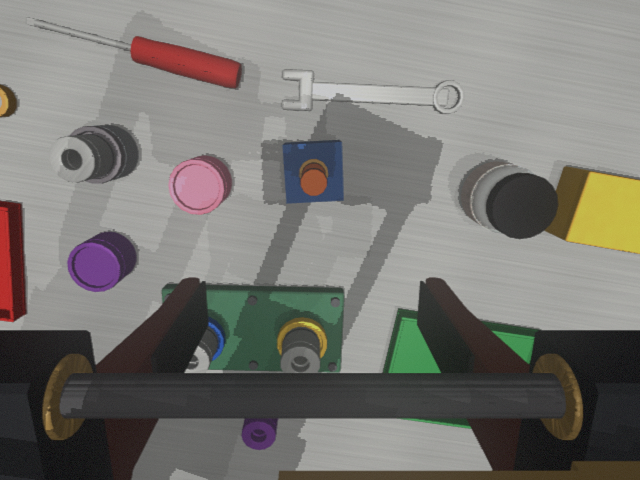

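The gauge handle is at (313,180), clear of everything else. Now I'll locate it and both sleeves from the depth data, using the same relative view for each.

```bash
cat >> h.py <<'E'
def disc(c,d,guess,z,r,tol=.004):
    """centre of a flat disc at height z: min enclosing circle centre of the cloud near guess"""
    W=cloud(c,d); m=(abs(W[...,2]-z)<tol)&(np.hypot(W[...,0]-guess[0],W[...,1]-guess[1])<r+.012)&(d>0)
    n,l,st,_=cv2.connectedComponentsWithStats(m.astype(np.uint8)); 
    m=l==1+np.argmax(st[1:,4])
    q=W[m]; (x,y),rr=cv2.minEnclosingCircle(q[:,:2].astype(np.float32))
    return np.array([x,y]),rr,np.median(q[:,2]),len(q)
E
python3 - <<'E'
from h import *
z=np.load('w1.npz'); c={k:z[k] for k in('cx','cy','vfov','rvec','tvec')}; c={k:(float(v) if v.ndim==0 else v) for k,v in c.items()}
W=cloud(c,z['d']); k=np.hypot(W[...,0]-.667,W[...,1]+.087)<.02; print(np.histogram(W[k][:,2],bins=np.arange(.03,.115,.005)))
print('gauge',disc(c,z['d'],(.667,-.087),.1,.011))
arm.reach(np.array([.45,-.05,.23]),down(np.radians(-80)))
p,d,c=snap('wrist'); save(p,'w2.png'); np.savez('w2.npz',p=p,d=d,**c)
for g in ((.467,.005),(.487,-.106)): print(disc(c,d,g,.078,.02))
for t in ('sleeve_a_mid','blue_spot','yellow_spot'): print(t,[(c2w(c,r['centre']).round(4),round(r['confidence'],2)) for r in landmark_of(t,'wrist')])
print(sensors.read_state()['t'])
E
```

```text
(array([  5, 537, 123,  25,  12,  15,  11,  12,  18,   8,  15,   1,  43,
       519,  35,   0]), array([0.03 , 0.035, 0.04 , 0.045, 0.05 , 0.055, 0.06 , 0.065, 0.07 ,
       0.075, 0.08 , 0.085, 0.09 , 0.095, 0.1  , 0.105, 0.11 ]))
gauge (array([ 0.66886401, -0.08672552]), 0.011130653321743011, np.float64(0.09872256317954227), 548)
(array([0.47156751, 0.00237292]), 0.02011045254766941, np.float64(0.07661317409545965), 1467)
(array([ 0.48738208, -0.10501049]), 0.020030183717608452, np.float64(0.07672041920274206), 1454)
sleeve_a_mid []
blue_spot [(array([ 0.4679, -0.2964,  0.0011]), 0.26)]
yellow_spot []
5.2167
```

View pics/w2.png

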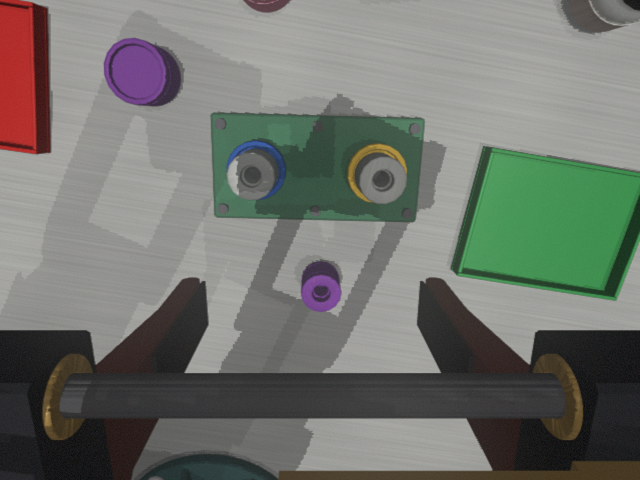

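The depth fits are clean. Next I'll grasp the gauge and try it in the blue-seat sleeve.

```bash
cat >> h.py <<'E'
G=np.array([.6689,-.0867]); B=np.array([.4716,.0024]); Y=np.array([.4874,-.1050]); YW=np.radians(-80)
def tell(m=''):
    s=sensors.read_state(); print(m,round(s['t'],2),np.round(s['position'],4),'F',np.round(s['ft_force'],2),'T',np.round(s['ft_torque'],2),'open',round(s['opening'],4),'g',round(s['grasp_force'],1)); return s
def v(xy,z): return np.array([xy[0],xy[1],z])
def probe(xy,ztop=.078,off=.045,lim=4.):
    """ease the gauge down; returns depth of the tip below the mouth at the stop"""
    hit=arm.line_to(v(xy,ztop-.034+off),velocity=.03,force_limit=lim); arm.hold(.3); s=tell(f'hit {hit}')
    return ztop+off-s['position'][2]
E
python3 - <<'E'
from h import *
arm.reach(v(G,.16),down(YW)); arm.line_to(v(G,.053),velocity=.12); tell('at gauge')
arm.grip(0.,30); tell('gripped')
arm.line_to(v(G,.15),velocity=.12); tell('lifted')
arm.line_to(v(B,.15),velocity=.25)
arm.line_to(v(B,.128),velocity=.1); arm.hold(.2); tell('above blue')
print('depth',probe(B))
E
```

```text
at gauge 7.18 [ 0.6696 -0.0869  0.054 ] F [ 0.32 -0.16  1.12] T [-0.01 -0.01 -0.02] open 0.9998 g 0.0
gripped 8.22 [ 0.6688 -0.0867  0.0529] F [-0.13  0.6  -0.18] T [0.03 0.01 0.01] open 0.2434 g 29.9
lifted 9.18 [ 0.6681 -0.0865  0.1491] F [-0.45  0.21 -1.26] T [-0.04  0.05 -0.01] open 0.2418 g 29.9
above blue 10.77 [0.4723 0.0022 0.1285] F [ 0.19  0.42 -2.34] T [-0.04  0.01  0.02] open 0.2359 g 29.9
hit True 11.81 [0.4715 0.0024 0.1088] F [0.86 0.38 4.26] T [-0.03 -0.04 -0.01] open 0.2399 g 29.9
depth 0.014232339391296173
```

It stopped about 10 mm in once I allow for roughly 4 mm of seat give at about 6 N. The blue-seat sleeve is tight. Now the yellow one.

```bash
python3 - <<'E'
from h import *
arm.line_to(v(B,.145),velocity=.1); arm.line_to(v(Y,.145),velocity=.2)
arm.line_to(v(Y,.128),velocity=.1); arm.hold(.2); tell('above yellow')
print('depth',probe(Y))
E
```

```text
above yellow 13.53 [ 0.4878 -0.1047  0.1285] F [ 0.04  0.3  -0.94] T [-0.   -0.01 -0.03] open 0.2419 g 29.9
hit True 14.57 [ 0.4872 -0.105   0.1087] F [0.93 0.22 3.76] T [-0.13 -0.05  0.01] open 0.2409 g 29.9
depth 0.01425536728061741
```

Yellow gives the same reading. I'll check this with the side camera before believing both are tight.

```bash
python3 - <<'E'
from h import *
p,d,c=snap('side'); u,w=proj(c,[Y[0],Y[1],.08]).astype(int); print(u,w,[proj(c,[Y[0],Y[1],z])[1].round(1) for z in (.078,.088,.098,.108)])
save(cv2.resize(p[w-50:w+50,u-60:u+60],None,fx=6,fy=6,interpolation=2),'s1.png')
E
```

```text
351 217 [np.float64(218.3), np.float64(214.0), np.float64(209.6), np.float64(205.1)]
```

View pics/s1.png

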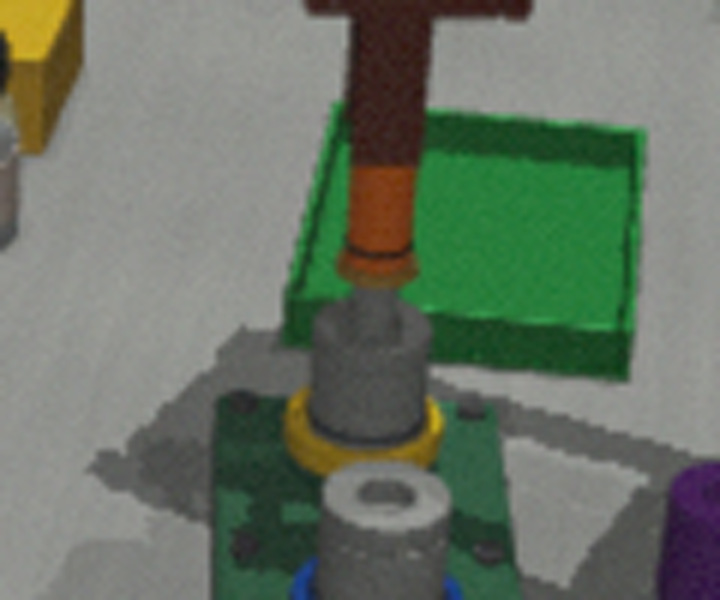

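The pin is centred in the bore with roughly 18–20 mm showing under the collar (collar at y≈275, mouth at y≈322, about 26 px per 10 mm). So it stopped about 10–12 mm in. I'll press a little more to confirm it's a firm stop on the spring, then put the gauge back.

```bash
python3 - <<'E'
from h import *
tell('before'); arm.line_to(v(Y,.106),velocity=.02,force_limit=5); arm.hold(.2); tell('3 mm further')
arm.line_to(v(Y,.15),velocity=.12); arm.line_to(v(G,.15),velocity=.25); arm.line_to(v(G,.09),velocity=.12)
print(arm.line_to(v(G,.0525),velocity=.05,force_limit=8)); tell('home?')
E
```

```text
before 14.62 [ 0.4872 -0.105   0.1087] F [-0.24 -0.95  3.67] T [-0.13 -0.05 -0.04] open 0.2402 g 29.9
3 mm further 15.1 [ 0.4876 -0.1051  0.1062] F [-0.17 -1.83  5.55] T [0.02 0.11 0.  ] open 0.2395 g 30.0
True
home? 17.87 [ 0.6681 -0.086   0.0526] F [-0.81  1.29  4.16] T [ 0.18  0.07 -0.04] open 0.2446 g 30.0
```

The extra push rose at about 0.76 N/mm, which matches the seat spring, so it is a firm stop. Both sleeves are tight and go in the red tray, and the gauge is home.

```bash
python3 - <<'E'
from h import *
T=np.array([.509,.295]); Rs=down(np.radians(10))
arm.grip(.7); arm.line_to(v(G,.14),velocity=.2); tell('left gauge')
for S,dst in ((B,T+[0,.035]),(Y,T+[0,-.035])):
    arm.reach(v(S,.13),Rs); arm.grip(.8); arm.line_to(v(S,.047),velocity=.12); tell('at sleeve')
    arm.grip(0.,30); tell('gripped'); arm.line_to(v(S,.13),velocity=.15)
    arm.reach(v(dst,.10),Rs); print(arm.line_to(v(dst,.0155),velocity=.08,force_limit=8)); tell('down')
    arm.grip(.65); arm.line_to(v(dst,.13),velocity=.2); tell('released')
arm.reach(np.array([.45,.05,.35]),down(YW))
for n in ('top','wrist'):
    p,d,c=snap(n); save(p,n+'9.png')
    if n=='top':
        for dst in (T+[0,.035],T-[0,.035]): print(disc(c,d,dst,.046,.02,.006))
        print('gauge',disc(c,d,G,.1,.011,.006),'pad sleeve',disc(c,d,(.646,.12),.078,.02,.006))
tell('end')
E
```

```text
left gauge 19.24 [ 0.6684 -0.0866  0.1395] F [-0.75  0.06 -0.1 ] T [ 0.03  0.03 -0.01] open 0.7014 g 0.0
at sleeve 21.79 [0.4721 0.0023 0.0474] F [-0.22 -0.42 -0.26] T [-0.06 -0.13 -0.  ] open 0.8053 g 0.0
gripped 22.92 [0.4716 0.0024 0.047 ] F [-0.17 -0.68  0.04] T [-0.06 -0.1  -0.05] open 0.0051 g 0.0
False
down 26.07 [0.5095 0.3303 0.016 ] F [-0.6  -0.23  0.38] T [-0.09 -0.05 -0.02] open 0.0046 g 0.0
released 27.78 [0.5083 0.3296 0.1292] F [ 0.1  -0.62  0.04] T [-0.03 -0.1   0.02] open 0.6524 g 0.0
at sleeve 30.67 [ 0.4878 -0.1052  0.0474] F [0.56 0.1  1.02] T [-0.04 -0.11 -0.  ] open 0.7992 g 0.0
gripped 31.79 [ 0.4874 -0.105   0.047 ] F [-0.32  0.   -0.4 ] T [-0.07 -0.04 -0.02] open 0.0089 g 0.0
False
down 35.08 [0.5095 0.2602 0.016 ] F [-0.33 -0.24 -0.52] T [-0.07 -0.07  0.03] open 0.0057 g 0.0
released 36.78 [0.5083 0.2597 0.1293] F [-0.52 -0.46 -0.86] T [-0.04 -0.07  0.03] open 0.6491 g 0.0Traceback (most recent call last):
  File "<stdin>", line 13, in <module>
  File "h.py", line 22, in disc
    m=l==1+np.argmax(st[1:,4])
           ~~~~~~~~~^^^^^^^^^^
    return _wrapfunc(a, 'argmax', axis=axis, out=out, **kwds)
    return bound(*args, **kwds)
ValueError: attempt to get argmax of an empty sequence
```

View pics/top9.png

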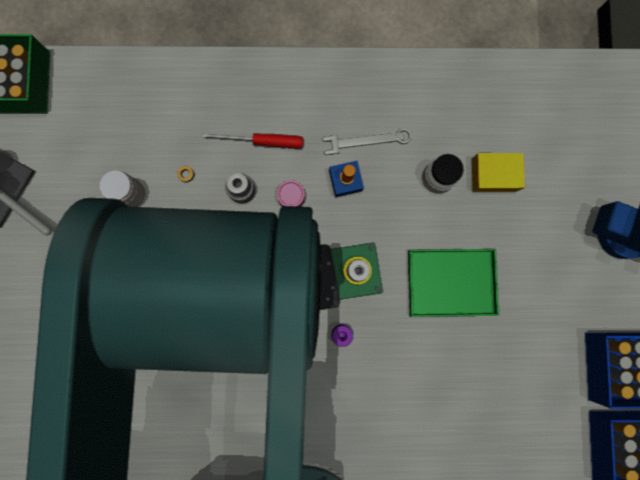

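The gripper shut on nothing both times, and a sleeve still shows on the yellow seat at (357,270). I'll look before doing anything else.

```bash
python3 - <<'E'
from h import *
s=tell()
print(s['tcp_rot'].round(2))
arm.reach(np.array([.43,-.05,.25]),down(YW))
p,d,c=snap('wrist'); q,_,_=snap('side'); np.savez('w3.npz',p=p,d=d,**c)
save(np.vstack([cv2.resize(p[:300],(480,225)),cv2.resize(q,(480,360))]),'mix.png')
for g in (B,Y):
    try: print(disc(c,d,g,.076,.02,.008))
    except Exception as e: print(e)
tell()
E
```

```text
38.02 [0.4497 0.0505 0.3485] F [-0.86  0.8   0.82] T [ 0.02 -0.02  0.03] open 0.6478 g 0.0
[[ 0.98  0.18 -0.  ]
 [ 0.18 -0.98  0.  ]
 [-0.   -0.   -1.  ]]
(array([0.47152933, 0.00227493]), 0.02010696940124035, np.float64(0.07658660067078889), 1429)
(array([ 0.48732954, -0.10507032]), 0.019978344440460205, np.float64(0.07661467942243122), 1436)
 38.74 [ 0.4317 -0.0493  0.2513] F [ 0.4  -0.2   0.85] T [ 0.04 -0.01 -0.  ] open 0.6512 g 0.0
```

View pics/mix.png

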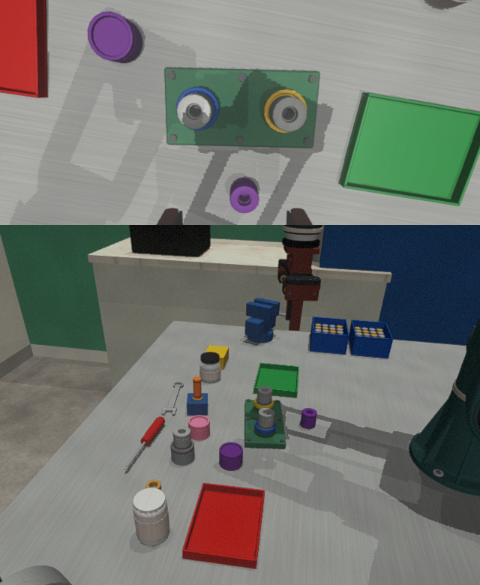

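Neither sleeve has moved by even 0.1 mm and both stand undisturbed in their seats, so the fingers never closed on them. I'll retry on blue at the yaw that worked for the gauge, taking pictures around the grasp.

```bash
python3 - <<'E'
from h import *
Rs=down(YW)
arm.reach(v(B,.12),Rs); arm.grip(.8); arm.line_to(v(B,.047),velocity=.15); tell('at sleeve')
p,d,c=snap('wrist'); q,_,cs=snap('side')
arm.grip(0.,30); tell('gripped')
p2,_,_=snap('wrist'); q2,_,_=snap('side')
u,w=proj(cs,[B[0],B[1],.08]).astype(int)
cr=lambda q: cv2.resize(q[w-60:w+60,u-80:u+80],(400,300))
save(np.vstack([np.hstack([cr(q),cr(q2)]),np.hstack([cv2.resize(x,(400,300)) for x in (p,p2)])]),'g1.png')
E
```

```text
at sleeve 40.45 [0.4718 0.0024 0.0472] F [-0.11  0.13  0.56] T [-0.02 -0.01 -0.06] open 0.7981 g 0.0
gripped 41.67 [0.4716 0.0024 0.047 ] F [-0.6  -0.42  0.35] T [ 0.01 -0.02 -0.02] open 0.0007 g 0.0
```

View pics/g1.png

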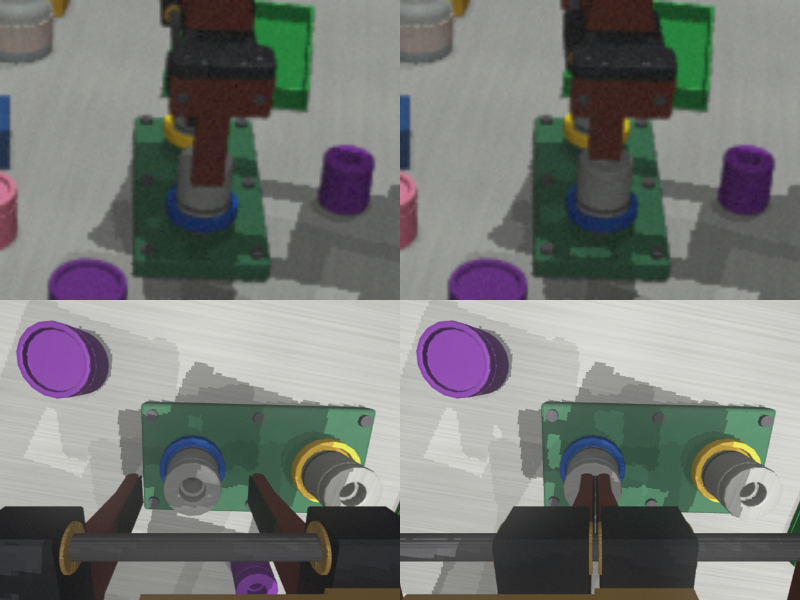

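The fingers are at the right place and straddle the sleeve correctly, yet they close straight through it with no contact force. I'll test quickly whether any finger height or closing force makes contact.

```bash
python3 - <<'E'
from h import *
arm.grip(.25); tell('opened inside'); 
arm.grip(.56)
for z in (.0425,.058):
    arm.line_to(v(B,z),velocity=.1); arm.grip(.38,60); tell(f'z {z}'); arm.grip(.56)
print(arm.line_to(v(B,.066),velocity=.1)); 
E
```

```text
opened inside 42.33 [0.4716 0.0024 0.047 ] F [ 0.5  -0.27 -0.64] T [ 0.01 -0.02 -0.01] open 0.2483 g 0.0
z 0.0425 43.57 [0.4714 0.0027 0.0425] F [0.47 2.23 0.16] T [0.44 0.14 0.03] open 0.4236 g 60.0
z 0.058 44.77 [0.4715 0.0024 0.0578] F [ 0.62 -0.2  -0.37] T [0.04 0.02 0.  ] open 0.3799 g 0.0
False
```

There is contact at TCP z = 0.0425: the fingers stopped about 37 mm apart at 60 N. Higher up there is none, so only the bottom of the sleeve can be gripped. I'll grip there and try a lift.

```bash
python3 - <<'E'
from h import *
arm.line_to(v(B,.0425),velocity=.1); arm.grip(.3,40); tell('gripped'); arm.line_to(v(B,.065),velocity=.08); tell('lifted')
p,d,c=snap('wrist'); q,_,cs=snap('side')
u,w=proj(cs,[B[0],B[1],.09]).astype(int)
save(np.hstack([cv2.resize(q[w-60:w+60,u-80:u+80],(400,300)),cv2.resize(p,(400,300))]),'g2.png')
E
```

```text
gripped 46.24 [0.4719 0.0026 0.0429] F [0.54 1.98 1.45] T [ 0.4   0.07 -0.02] open 0.431 g 40.0
lifted 46.67 [0.4719 0.0022 0.0652] F [ 0.74 -0.41 -0.93] T [ 0.03  0.06 -0.02] open 0.4325 g 40.0
```

View pics/g2.png

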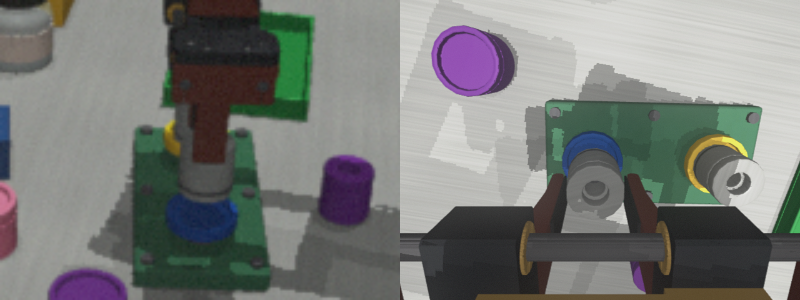

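The sleeve is gripped and lifted clear of the blue seat, still upright. Now I'll place it and do the yellow one the same way.

```bash
python3 - <<'E'
from h import *
T=np.array([.509,.295]); Rs=down(YW)
def place(S,dst):
    arm.line_to(v(S,.10),velocity=.2); tell('up'); arm.reach(v(dst,.075),Rs)
    print(arm.line_to(v(dst,.0112),velocity=.1,force_limit=6)); tell('down')
    arm.grip(.54); arm.line_to(v(dst,.10),velocity=.25); tell('released')
place(B,T+[0,.037])
arm.reach(v(Y,.10),Rs); arm.grip(.56); arm.line_to(v(Y,.0425),velocity=.12); arm.grip(.3,40); s=tell('gripped yellow')
if s['grasp_force']>20: place(Y,T-[0,.037])
E
```

```text
up 47.1 [0.4724 0.0023 0.1002] F [-0.17  0.89 -1.07] T [-0.   -0.   -0.02] open 0.4319 g 40.0
True
down 49.0 [0.5077 0.331  0.0102] F [0.7  1.46 2.17] T [ 0.37 -0.03 -0.04] open 0.433 g 40.0
released 49.9 [0.5092 0.3321 0.1006] F [ 0.14 -0.42 -0.53] T [-0.04  0.04  0.04] open 0.5392 g 0.0
gripped yellow 52.78 [ 0.488  -0.1051  0.0431] F [0.05 0.52 3.12] T [ 0.15 -0.03  0.05] open 0.4254 g 40.0
up 53.23 [ 0.4875 -0.1051  0.1   ] F [-0.27 -0.76 -0.89] T [0.03 0.03 0.02] open 0.4269 g 40.0
True
down 55.23 [0.5075 0.2568 0.0102] F [-0.66 -1.27 -0.83] T [ 0.04 -0.   -0.03] open 0.4329 g 40.0
released 56.13 [0.5093 0.2581 0.1006] F [-0.99 -0.48 -0.26] T [-0.01  0.03 -0.02] open 0.5438 g 0.0
```

```bash
python3 - <<'E'
from h import *
T=np.array([.509,.295])
arm.reach(np.array([.45,-.05,.3]),down(YW))
p,d,c=snap('side'); 
for n,g,z,r in (('s1',T+[0,.037],.046,.02),('s2',T-[0,.037],.046,.02),('gauge',G,.1,.011),('pad',(.646,.12),.078,.02)):
    try: print(n,disc(c,d,g,z,r,.005))
    except Exception as e: print(n,e)
save(p,'fin.png'); tell('end')
E
```

```text
s1 (array([0.50408244, 0.33280081]), 0.020893435925245285, np.float64(0.04612728730083256), 527)
s2 (array([0.50313598, 0.25793427]), 0.02089509181678295, np.float64(0.04610298792035566), 417)
gauge (array([ 0.66650307, -0.08454889]), 0.014103105291724205, np.float64(0.09998721530720334), 68)
pad (array([0.64590085, 0.12421258]), 0.020720703527331352, np.float64(0.07822506288476268), 287)
end 57.58 [ 0.4499 -0.0492  0.299 ] F [-0.83 -0.17 -0.37] T [-0.02 -0.03 -0.02] open 0.5402 g 0.0
```

View pics/fin.png

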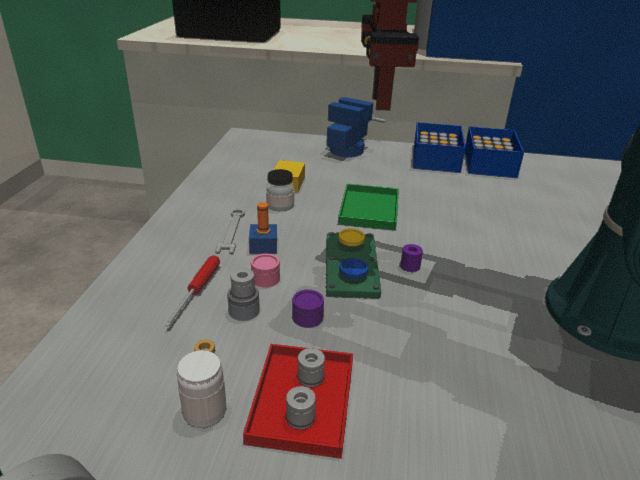

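Both sleeves stand upright on the red tray's floor at (311,366) and (301,407), with their tops at 46 mm. The gauge is home at (263,220) with its top at 100 mm, and the pad sleeve at (243,290) is still in place. Handing in.

```bash
python3 -c "
from h import *
print(sign_off())"
```

```text
the job is handed in; nothing more can be done
None
```

The gauge stopped about 10 mm down in both sleeves, so both were tight: they now stand upright in the red tray, the gauge is home in its stand, the grey-pad sleeve and bystanders are undisturbed, and the job was handed in at about 58 s; the fingers closed through the sleeves without contact except near their bases, so I gripped them there.

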